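# Seat the bench balance in its corner stop and zero it

### The job

Push the compact bench balance along the bench into the corner stop, until its back edge lies flush against the long bar and its left side flush against the short bar. Then press its round raised tare key all the way down with a fingertip and let it spring back. Slide the balance only, never lift or tip it, keep off its round weighing pan, press the key only once the balance is home, and leave the other things on the bench alone.

Things in the scene. Friction and masses are not known exactly. Their poses are not given: they have to be found in the camera images.
- stop: Corner stop fixed to the bench: two bare aluminium bars, 14 mm thick, 22 mm high, in an L. Origin: inner corner, on the bench. The long (back) bar's inner face is at x = 0, from y = 0 to -250 mm; the short (left) bar's inner face is at y = 0, from x = 0 to -146 mm. The open pocket is at negative x and y. Its place and yaw vary.
- balance: Loose white bench balance, 0.5 to 0.75 kg, 160 mm deep (x), 150 wide (y). Origin: centre of underside; +x its back, +y its left. Upright flat sides; 36 mm high over the front panel (x -80 to -25), 46 behind. Starts 50 to 90 mm in x and 50 to 110 mm in y short of home, turned up to 0.3 rad. Home: parallel to the stop, origin at x -80, y -75 mm in its frame. Sliding takes up to 10 N.
- pan: Round steel weighing pan fixed on the balance, 104 mm across, its top 54 mm above the bench, its axis 25 mm behind the balance's centre. Origin: on the pan's axis at the balance's underside. Not to be touched (over 3 N fails).
- tare (a joint): Travel of the tare key in m: 0 = up (at rest), 0.004 = fully down. Sprung: it starts to move at 1.4 N, is fully down at about 4.2 N and springs back.
- tare_top (a point): Centre of the top of the tare key: round, dark grey, 20 mm across, standing 8 mm above the front panel (44 mm above the bench), at x = -53, y = -50 mm in the balance's frame (front right). Moves down with the key. The two small square white keys beside it are flat and do not move.
- back_left (a point): Back left lower corner of the balance (x = 80, y = 75, z = 0 mm in its frame).
- back_right (a point): Back right lower corner of the balance (x = 80, y = -75, z = 0 mm).
- front_left (a point): Front left lower corner of the balance (x = -80, y = 75, z = 0 mm).
- front_right (a point): Front right lower corner of the balance (x = -80, y = -75, z = 0 mm).
- mortar: Bystander: white ceramic bowl, 90 mm across, 55 mm high, loose, on the far side of the short bar. Origin: centre of its underside.
- jar: Bystander: amber jar with a steel lid, 60 mm across, 75 mm high, loose, on the far side of the short bar. Origin: centre of its underside.
- canister: Bystander: blue can, 64 mm across, 100 mm high, loose, on the far side of the short bar. Origin: centre of its underside.
- spatula: Bystander: steel spatula with a black handle, lying on the bench well to the right of the balance. Origin: on the bench under its length, which runs along its x.
Mind the look-alikes: they are no part of the job. There is more than one size of the balance; the one meant has the size given above.

How it is judged (in metres and radians):
On the way, in this order (a step that is already met when the one before it is completed fails the run):
1. the balance sits in the corner, back and left side flush with the bars (x of back_left in the frame of stop between -0.004 and 0.004 m and x of back_right in the frame of stop between -0.004 and 0.004 m and y of back_left in the frame of stop between -0.004 and 0.004 m and y of front_left in the frame of stop between -0.004 and 0.004 m), for 0.2 s.
2. the tare key is pressed down with the balance still home (all of step 1 and value of joint tare above 0.003 m), for 0.1 s.
At the end, for the whole second after the job is handed in: Both back corners of the balance within 4 mm of the long bar's inner face, both left corners within 4 mm of the short bar's inner face, the balance flat on the bench and at rest, the tare key back up (under 1 mm) (all of step 1 and linear speed of balance below 0.01 m/s and angular speed of balance below 0.05 rad/s and value of joint tare below 0.001 m and height (world z) of balance below 0.004 m and angle between balance's own z axis and vertical below 0.03 rad); the robot touches nothing.
It fails at once if the balance is lifted or tipped (over 12 mm up or 0.1 rad) (height (world z) of balance above 0.012 m or angle between balance's own z axis and vertical above 0.1 rad).
It fails at once if the weighing pan is touched with over 3 N (contact force between any of the fingers, the arm and pan above 3 N).
It fails at once if the tare key is pressed while the balance is more than 8 mm from home (value of joint tare above 0.003 m and not (x of each of back_left, back_right in the frame of stop above -0.008 m and y of each of back_left, front_left in the frame of stop above -0.008 m)).
It fails at once if a bystander is moved more than 15 mm (distance of any of mortar, jar, canister, spatula from where it was at the start of the episode above 0.015 m).
It also fails if it takes over 64 s, if anything falls off the work surface, if the arm or the gripper's body presses on something with over 40 N, if the wrist force passes 120 N, or if a joint passes its speed limit or range.

### The arm

A 6-joint arm with a two-finger parallel gripper is mounted at the origin on the work surface. World frame = base frame: x ahead of the robot, y to its left, z up, the work surface at z = 0. Lengths are in mm, angles in rad, forces in N, time in s.
With the tool pointing down it reaches from about 300 to 775 mm from the base axis. Payload 14.6 kg.
Tool frame: the origin (TCP) lies midway between the tips of the shut fingers; the grasp point (between the pads) lies 19 mm behind it (manip.hold_point_z is the distance from the TCP to the grasp point, in mm); z points along the fingers, y is the direction in which the jaws open and shut (so a half turn about z gives the same grasp; the last joint's range is limited). The gripper opens to 94 mm and grips with 3 to 60 N. Pads are 16 mm wide; open, the fingers measure 119 mm over their backs; the gripper's body (75 mm by 177 mm) begins 78 mm behind the grasp point.
Start: joints at [-1.307, 0.3, 1.521, -0, 1.321, -0.067], TCP at [178.633, -520.173, 205.446] pointing down, gripper open.
Joint ranges: [-3.03, 3.03], [-0.79, 2.21], [0.23, 2.52], [-1.04, 4.18], [0, 3.07], [-2.55, 2.55]. Speed limits (rad/s): [2.22, 2.22, 2.57, 3.14, 3.14, 3.14].

### API

Orientations are given as [roll, pitch, yaw] about the fixed x, y, z axes, in that order (R = Rz(yaw) Ry(pitch) Rx(roll)).
In Python, from cell import manip gives the robot as it stands.
- The arm moves only by the shell command python3 -m crank 'ROWS' [OPENING] [FORCE]. ROWS is JSON, a list of rows, each an object with "offset": the shift along the world's x, y, z in m, a list of three; "spin": the turn about the world's z in degrees. In form: [{"offset": [dx, dy, dz], "spin": spin}, ...]. A call has exactly 8 rows; each row is the pose to reach, as a shift and turn from the pose measured when the call began; what a row does not reach only later rows make up. A row lasts 1/12 s, in which the tool goes at most 41.7 mm and 7.16 degrees, less where a joint would pass 70% of its speed; a pose out of reach is approached as far as the arm can. A call with a gripper value outside its range is refused whole. OPENING is the opening, from 0 (shut) to 1 (fully open), set as the call begins (- or left out, the last holds). The fingers move at their own pace and stop on an object; FORCE is the grip in N (left out, the last holds). Time passes only in rows, so rows that repeat a pose let the fingers close, or fill a call up. It gives the time, the measured TCP pose, the force and the opening at its end, in the units of the state.
- manip.read_state(): the state, without advancing time (a new reading comes with each control period).
- manip.camera(name): name is "side" or "top"; returns a dict with "pixels" (420x560x3 uint8, red, green, blue), "fx", "fy", "cx", "cy" (pixels), "extrinsics" (4x4, takes a point from world to camera coordinates). Camera axes: x right, y down, z forward; pixel columns grow to the right and rows downward; lengths in mm; the calibration is good to about 2 mm. A picture is of the moment at which its call begins. There is no depth.
- manip.sign_off(): hands the job in, once; it reports no verdict.
Trained networks look in a picture, given as the dict that the camera call returned (one of the last four; its "shot" number tells which), for a name from the list of things; names that differ only in an ending like _2 or _b are one class to them, and where a whole thing is asked for, a point or a joint stands for the part that bears it (a point fixed in the world has none). Each returns a list of dicts, best first, with "conf" (0 to 1); they miss things now and then, are a little off and sometimes report something else, mostly with a low value. They report only what shows in the picture. A call takes as long as a camera call. They do not tell look-alikes from the thing itself.
- manip.search_frame(picture, name): "location" ([x, y, z] in mm, in world coordinates, good to about 4 mm: the middle of the surface that is visible of it).
- manip.masks_of(picture, name): "mask" (420x560 bool, what is visible of it).
The state is a dict: "clock": time; "joints": joint angles; "qd": joint speeds; "effort": joint torques, N m; "eef_pos": TCP position; "eef_rot": TCP orientation; "wrist_force": force on the tool from outside, world axes, zero at the start; "moment": the same for the moment, N m; "finger_gap": finger opening in mm.
Only numpy, scipy, OpenCV 4.12 (cv2) and the standard library are available. Lean on these libraries where they do the work, as an engineer would, in place of code of your own. Each camera call takes 0.05 s, during which the arm holds its last target. There are 200 camera calls.

## Working session

There is one attempt and no reset: what is moved stays moved. The work goes in short steps, Python scripts to look and compute and a shell command to move; the robot and the scene stay as the last step left them, time stands still between calls to the robot, and variables do not carry over. Pictures are saved under pics/ and viewed, about 8 in all and at most 12, crops included, and the job is handed in when it is done.

```bash
mkdir -p pics; ls; python3 - <<'E'
from cell import manip
import cv2,numpy as np
s=manip.read_state();print(s['clock'],s['eef_pos'],s['eef_rot'],s['finger_gap'])
for n in('top','side'):
    p=manip.camera(n);cv2.imwrite(f'pics/{n}0.png',p['pixels'][:,:,::-1])
    print(n,p['fx'],p['cx'],p['cy'],np.round(p['extrinsics'],3).tolist())
    for t in('stop','balance','pan','tare_top','mortar','jar','canister','spatula'):
        print(t,[(round(d['conf'],2),np.round(d['location']).tolist()) for d in manip.search_frame(p,t)[:3]])
E
```

```text
pics
0.0 [ 178.55662983 -519.9316744   204.89415645] [-3.14046178e+00 -4.32594620e-05  3.30827223e-01] 94.01261074465731
top 496.8200537203767 282.756867967359 207.10461528876377 [[-0.014, -1.0, -0.004, -24.834], [-0.995, 0.014, -0.1, 620.691], [0.1, 0.002, -0.995, 1450.739], [0.0, 0.0, 0.0, 1.0]]
stop [(0.93, [713.0, 138.0, 21.0])]
balance [(0.8, [542.0, 17.0, 46.0]), (0.64, [452.0, -196.0, 32.0])]
pan [(0.91, [564.0, 19.0, 54.0]), (0.68, [463.0, -197.0, 39.0]), (0.57, [540.0, 15.0, 47.0])]
tare_top []
mortar [(0.73, [533.0, 338.0, 32.0]), (0.37, [543.0, 18.0, 47.0])]
jar [(0.61, [658.0, 422.0, 73.0])]
canister [(0.59, [678.0, 268.0, 102.0])]
spatula [(0.87, [693.0, -401.0, 1.0])]
side 529.0698595761534 273.6479522659092 211.10647179628168 [[-0.851, -0.525, -0.011, 479.3], [-0.372, 0.618, -0.692, 294.647], [0.37, -0.585, -0.722, 1316.993], [0.0, 0.0, 0.0, 1.0]]
stop [(0.72, [711.0, 161.0, 22.0])]
balance [(0.91, [532.0, 34.0, 44.0]), (0.85, [444.0, -179.0, 32.0])]
pan [(0.89, [566.0, 22.0, 55.0]), (0.74, [463.0, -192.0, 40.0])]
tare_top [(0.55, [495.0, -38.0, 42.0])]
mortar [(0.71, [544.0, 318.0, 33.0])]
jar [(0.93, [654.0, 442.0, 64.0])]
canister [(0.63, [670.0, 287.0, 86.0])]
spatula [(0.71, [685.0, -413.0, 3.0]), (0.47, [568.0, 23.0, 56.0])]
```

View pics/top0.png

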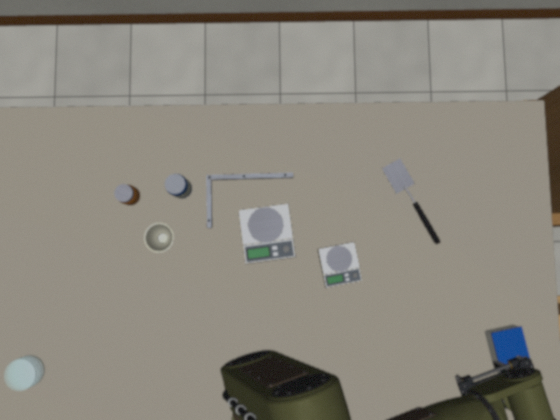

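View pics/side0.png

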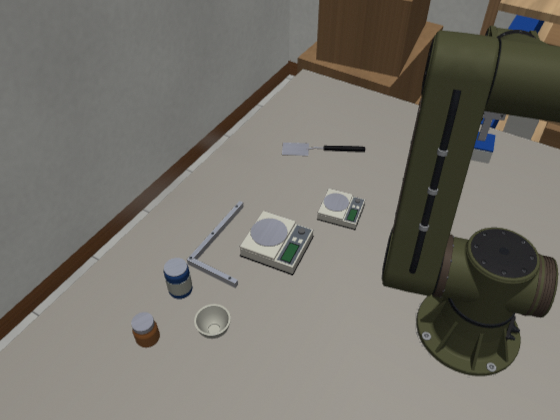

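The candidates are the large balance at top (267,233), side (278,242), and the small look-alike at top (340,264), side (341,208). At about 54 px wide and 2.8 mm/px, the large one is about 150 mm, so it matches. Next I'll fit the poses from masks in both views.

```bash
cat > h.py <<'E'
from cell import manip
import cv2,numpy as np
from scipy.optimize import minimize
def box(x0,x1,y0,y1,z0,z1): return np.array([[x,y,z] for x in(x0,x1) for y in(y0,y1) for z in(z0,z1)],float)
a=np.linspace(0,2*np.pi,40)
PARTS={'stop':[box(0,14,-250,14,0,22),box(-146,14,0,14,0,22)],
 'balance':[box(-80,-25,-75,75,0,36),box(-25,80,-75,75,0,46),np.c_[25+52*np.cos(a),52*np.sin(a),54+0*a]]}
def place(q,P):
    c,s=np.cos(q[2]),np.sin(q[2]); return P@np.array([[c,s,0],[-s,c,0],[0,0,1]])+[q[0],q[1],0]
def proj(p,P):
    E=np.array(p['extrinsics']);C=P@E[:3,:3].T+E[:3,3]
    return np.c_[p['fx']*C[:,0]/C[:,2]+p['cx'],p['fy']*C[:,1]/C[:,2]+p['cy']]
K=4
def render(p,q,name):
    m=np.zeros((420*K,560*K),np.uint8)
    for P in PARTS[name]:
        u=(proj(p,place(q,P))+.5)*K-.5
        cv2.fillConvexPoly(m,cv2.convexHull(np.round(u*16).astype(np.int32)),1,shift=4)
    return cv2.resize(m.astype(np.float32),(560,420),interpolation=cv2.INTER_AREA)
def masks(name,near,views=('top','side')):
    out=[]
    for v in views:
        p=manip.camera(v); ds=manip.masks_of(p,name)
        u=proj(p,np.array([near],float))[0]
        ds=[d for d in ds if np.hypot(*(np.argwhere(d['mask']).mean(0)[::-1]-u))<35]
        if ds: out.append((p,ds[0]['mask'].astype(np.float32)))
        else: print('missed',name,v)
    return out
def fit(ms,name,q0):
    f=lambda d:sum(np.abs(render(p,[q0[0]+d[0],q0[1]+d[1],q0[2]+d[2]/100],name)-m).sum() for p,m in ms)
    r=min((minimize(f,[0,0,t],method='Nelder-Mead',options=dict(initial_simplex=np.array([[0,0,t],[12,0,t],[0,12,t],[0,0,t+12]]),xatol=.05,fatol=.3)) for t in(-15,0,15)),key=lambda r:r.fun)
    return np.array([q0[0]+r.x[0],q0[1]+r.x[1],q0[2]+r.x[2]/100]),r.fun,[m.sum() for _,m in ms]
def rel(S,B):
    for n,c in dict(bl=(80,75),br=(80,-75),fl=(-80,75),fr=(-80,-75)).items():
        w=place(B,np.array([[*c,0.]]))[0,:2]; d=w-S[:2]; c_,s_=np.cos(S[2]),np.sin(S[2])
        print(n,'world',np.round(w,1),'in stop',np.round([c_*d[0]+s_*d[1],-s_*d[0]+c_*d[1]],1))
E
python3 - <<'E'
from h import *
ms=masks('stop',(710,150,20));mb=masks('balance',(540,20,46))
S,*r=fit(ms,'stop',[710,180,0]);print(S,r)
for i in(0,1):print(fit(ms[i:i+1],'stop',S)[:2])
B,*r=fit(mb,'balance',[540,20,0.1]);print(B,r)
for i in(0,1):print(fit(mb[i:i+1],'balance',B)[:2])
np.save('S.npy',S);rel(S,B)
p=mb[0][0];im=cv2.resize(p['pixels'][:,:,::-1],None,fx=4,fy=4,interpolation=cv2.INTER_CUBIC)
for q,n in((S,'stop'),(B,'balance')):
    for P in PARTS[n]: cv2.polylines(im,[cv2.convexHull(np.round((proj(p,place(q,P))+.5)*4).astype(np.int32))],1,(0,0,255))
cv2.imwrite('pics/fit.png',im[620:1100,760:1500])
E
```

```text
missed stop top
[7.10805502e+02 1.84029978e+02 1.17050984e-02] [np.float64(146.6875), [np.float32(958.0)]]
(array([7.10805502e+02, 1.84029978e+02, 1.17050984e-02]), np.float64(146.6875))
(array([ 7.10805502e+02,  1.84029978e+02, -1.38294902e-01]), np.float64(0.0))
[5.41914722e+02 1.63817958e+01 1.16932844e-01] [np.float64(192.75), [np.float32(2722.0), np.float32(3060.0)]]
(array([5.41164093e+02, 1.58962157e+01, 1.21368062e-01]), np.float64(99.375))
(array([5.42953615e+02, 1.67031545e+01, 1.22904685e-01]), np.float64(76.625))
bl world [612.6 100.2] in stop [-99.2 -82.7]
br world [630.1 -48.8] in stop [ -83.4 -231.8]
fl world [453.7  81.5] in stop [-258.3  -99.5]
fr world [471.2 -67.4] in stop [-242.5 -248.6]
```

View pics/fit.png

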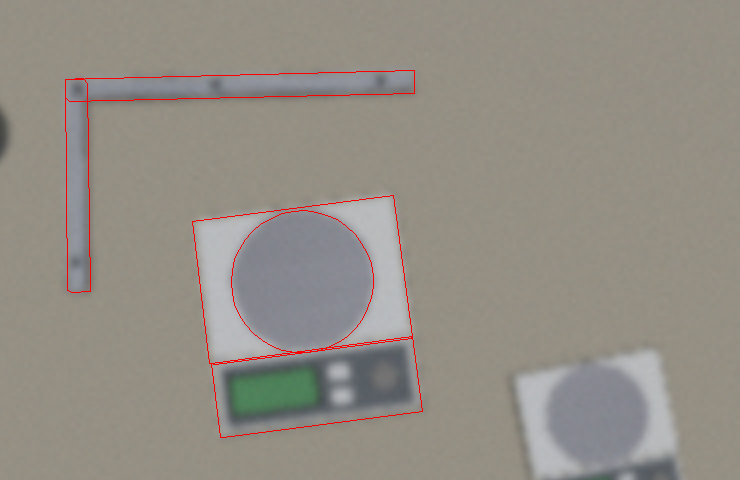

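The overlay fits well. The large balance's front face is around crop y 425 and the round tare key is at crop (385,377). The stop outlines match too. Now I'll move in front of the balance with the jaws parallel to the long bar.

```bash
R='x'; python3 -m crank '[{"offset":[0.236,0.529,0],"spin":-18.3},{"offset":[0.236,0.529,0],"spin":-18.3},{"offset":[0.236,0.529,0],"spin":-18.3},{"offset":[0.236,0.529,0],"spin":-18.3},{"offset":[0.236,0.529,0],"spin":-18.3},{"offset":[0.236,0.529,0],"spin":-18.3},{"offset":[0.236,0.529,0],"spin":-18.3},{"offset":[0.236,0.529,0],"spin":-18.3}]' 1 20
```

```text
clock: 1.97
eef_pos: [314.7, -213.9, 205.7]
eef_rot: [3.141, -0.001, 0.011]
wrist_force: [1.5, 0.0, 0.4]
finger_gap: 94.3
```

```bash
python3 -m crank '[{"offset":[0.1,0.222,0],"spin":0},{"offset":[0.1,0.222,0],"spin":0},{"offset":[0.1,0.222,0],"spin":0},{"offset":[0.1,0.222,0],"spin":0},{"offset":[0.1,0.222,0],"spin":0},{"offset":[0.1,0.222,0],"spin":0},{"offset":[0.1,0.222,0],"spin":0},{"offset":[0.1,0.222,-0.05],"spin":0}]'
python3 -m crank '[{"offset":[0,0,-0.05],"spin":0},{"offset":[0,0,-0.08],"spin":0},{"offset":[0,0,-0.11],"spin":0},{"offset":[0,0,-0.12],"spin":0},{"offset":[0,0,-0.13],"spin":0},{"offset":[0,0,-0.13],"spin":0},{"offset":[0,0,-0.13],"spin":0},{"offset":[0,0,-0.13],"spin":0}]'
```

```text
clock: 2.63
eef_pos: [418.2, 9.5, 168.9]
eef_rot: [3.14, -0.011, 0.015]
wrist_force: [2.3, 0.1, 0.1]
finger_gap: 93.9
clock: 3.3
eef_pos: [418.6, 9.3, 39.6]
eef_rot: [3.14, -0.012, 0.015]
wrist_force: [-0.3, 0.1, 0.8]
finger_gap: 93.9
```

```bash
python3 -m crank '[{"offset":[0,0,-0.012],"spin":0},{"offset":[0,0,-0.024],"spin":0},{"offset":[0,0,-0.024],"spin":0},{"offset":[0.008,0,-0.024],"spin":0},{"offset":[0.014,0,-0.024],"spin":0},{"offset":[0.02,0,-0.024],"spin":0},{"offset":[0.026,0,-0.024],"spin":0},{"offset":[0.032,0,-0.024],"spin":0}]'
python3 -m crank '[{"offset":[0.005,0,0],"spin":0},{"offset":[0.010,0,0],"spin":0},{"offset":[0.015,0,0],"spin":0},{"offset":[0.02,0,0],"spin":0},{"offset":[0.025,0,0],"spin":0},{"offset":[0.03,0,0],"spin":0},{"offset":[0.035,0,0],"spin":0},{"offset":[0.040,0,0],"spin":0}]'
```

```text
clock: 3.97
eef_pos: [451.1, 9.4, 15.9]
eef_rot: [3.14, -0.012, 0.015]
wrist_force: [-4.8, 2.4, 2.6]
finger_gap: 94.2
clock: 4.63
eef_pos: [491.1, 9.3, 15.8]
eef_rot: [3.14, -0.01, 0.015]
wrist_force: [-5.8, -0.3, 3.5]
finger_gap: 93.7
```

```bash
python3 -m crank '[{"offset":[0.005,0,0],"spin":0},{"offset":[0.010,0,0],"spin":0},{"offset":[0.015,0,0],"spin":0},{"offset":[0.02,0,0],"spin":0},{"offset":[0.025,0,0],"spin":0},{"offset":[0.03,0,0],"spin":0},{"offset":[0.035,0,0],"spin":0},{"offset":[0.040,0,0],"spin":0}]'
python3 - <<'E'
from h import *
S=np.load('S.npy')
ms=masks('stop',(665,160,20));print('stop views',len(ms))
if ms: print(fit(ms,'stop',S))
mb=masks('balance',(620,10,46));B,*r=fit(mb,'balance',[615,14,0.02]);print(B,r);rel(S,B)
cv2.imwrite('pics/s1.png',manip.camera('side')['pixels'][:,:,::-1])
E
```

```text
clock: 5.3
eef_pos: [531.0, 9.3, 15.7]
eef_rot: [3.14, -0.009, 0.015]
wrist_force: [-7.4, -0.2, 4.2]
finger_gap: 93.7
stop views 2
(array([7.09184434e+02, 1.84554888e+02, 1.45267139e-02]), np.float64(354.25), [np.float32(767.0), np.float32(923.0)])
[6.21043902e+02 7.35340277e+00 1.66931609e-02] [np.float64(1777.8125), [np.float32(2014.0), np.float32(1950.0)]]
bl world [699.8  83.7] in stop [ -12.2 -100.2]
br world [702.3 -66.3] in stop [ -11.5 -250.2]
fl world [539.8  81. ] in stop [-172.2 -101. ]
fr world [542.3 -69. ] in stop [-171.4 -251. ]
```

View pics/s1.png

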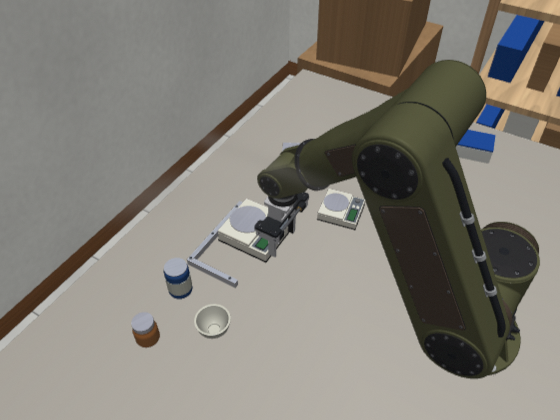

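The balance at (250,225) is now parallel to the long bar and about 10 mm short of it. I'll push slowly until the force rises.

```bash
python3 -m crank '[{"offset":[0.0015,0,0],"spin":0},{"offset":[0.003,0,0],"spin":0},{"offset":[0.0045,0,0],"spin":0},{"offset":[0.006,0,0],"spin":0},{"offset":[0.0075,0,0],"spin":0},{"offset":[0.008,0,0],"spin":0},{"offset":[0.0085,0,0],"spin":0},{"offset":[0.0085,0,0],"spin":0}]'
python3 -m crank '[{"offset":[0.0005,0,0],"spin":0},{"offset":[0.001,0,0],"spin":0},{"offset":[0.0015,0,0],"spin":0},{"offset":[0.002,0,0],"spin":0},{"offset":[0.002,0,0],"spin":0},{"offset":[0.002,0,0],"spin":0},{"offset":[0.002,0,0],"spin":0},{"offset":[0.002,0,0],"spin":0}]'
```

```text
clock: 6.42
eef_pos: [539.0, 9.4, 15.7]
eef_rot: [3.14, -0.009, 0.015]
wrist_force: [-5.7, 0.4, 4.0]
finger_gap: 93.9
clock: 7.08
eef_pos: [540.5, 9.4, 15.7]
eef_rot: [3.14, -0.007, 0.015]
wrist_force: [-5.7, 0.3, 4.3]
finger_gap: 93.8
```

```bash
python3 -m crank '[{"offset":[0.0005,0,0],"spin":0},{"offset":[0.001,0,0],"spin":0},{"offset":[0.0015,0,0],"spin":0},{"offset":[0.002,0,0],"spin":0},{"offset":[0.0025,0,0],"spin":0},{"offset":[0.003,0,0],"spin":0},{"offset":[0.003,0,0],"spin":0},{"offset":[0.003,0,0],"spin":0}]'

```

```text
clock: 7.75
eef_pos: [542.9, 9.4, 15.7]
eef_rot: [3.14, -0.006, 0.015]
wrist_force: [-5.3, -0.4, 3.9]
finger_gap: 94.2
```

```bash
python3 -m crank '[{"offset":[0.0005,0,0],"spin":0},{"offset":[0.001,0,0],"spin":0},{"offset":[0.0015,0,0],"spin":0},{"offset":[0.002,0,0],"spin":0},{"offset":[0.0025,0,0],"spin":0},{"offset":[0.003,0,0],"spin":0},{"offset":[0.003,0,0],"spin":0},{"offset":[0.003,0,0],"spin":0}]'

```

```text
clock: 8.42
eef_pos: [543.3, 9.4, 15.6]
eef_rot: [3.141, 0.001, 0.015]
wrist_force: [-23.6, -0.9, 18.0]
finger_gap: 94.1
```

```bash
python3 -m crank '[{"offset":[-0.01,0,0],"spin":0},{"offset":[-0.03,0,0],"spin":0},{"offset":[-0.03,0,0.03],"spin":0},{"offset":[-0.03,-0.0,0.06],"spin":0},{"offset":[-0.03,-0.04,0.1],"spin":0},{"offset":[-0.03,-0.08,0.1],"spin":0},{"offset":[-0.03,-0.12,0.1],"spin":0},{"offset":[-0.03,-0.13,0.1],"spin":0}]'
python3 -c "
from cell import manip
s=manip.read_state();print(s['joints'])"
```

```text
clock: 9.08
eef_pos: [513.5, -124.3, 116.9]
eef_rot: [3.139, -0.001, 0.013]
wrist_force: [0.6, 0.1, -0.6]
finger_gap: 93.9
[-0.30589555  0.3426389   1.68257691 -0.00214019  1.1145354   1.25245559]
```

```bash
python3 -m crank '[{"offset":[0.03,0,0],"spin":7},{"offset":[0.06,0.0,0],"spin":14},{"offset":[0.09,0,0],"spin":21},{"offset":[0.112,0,0],"spin":28},{"offset":[0.112,0,0],"spin":35},{"offset":[0.112,0,0],"spin":42},{"offset":[0.112,0,0],"spin":49},{"offset":[0.112,0,0],"spin":56}]'
python3 -m crank '[{"offset":[0,0,0],"spin":7},{"offset":[0,0.0,0],"spin":14},{"offset":[0,0,0],"spin":21},{"offset":[0,0,0],"spin":28},{"offset":[0,0,0],"spin":35},{"offset":[0,0,0],"spin":35},{"offset":[0,0,-0.04],"spin":35},{"offset":[0,0,-0.07],"spin":35}]'
```

```text
clock: 9.75
eef_pos: [625.7, -124.3, 116.7]
eef_rot: [3.139, -0.001, 0.997]
wrist_force: [-0.4, 0.2, 0.7]
finger_gap: 94.0
clock: 10.42
eef_pos: [626.2, -124.4, 46.2]
eef_rot: [3.137, -0.0, 1.603]
wrist_force: [0.7, 0.1, -1.1]
finger_gap: 94.0
```

```bash
python3 -m crank '[{"offset":[0,0,-0.02],"spin":-1},{"offset":[0,0,-0.03],"spin":-1},{"offset":[0,0.01,-0.03],"spin":-1},{"offset":[0,0.02,-0.03],"spin":-1},{"offset":[0,0.03,-0.03],"spin":-1},{"offset":[0,0.036,-0.03],"spin":-1},{"offset":[0,0.041,-0.03],"spin":-1},{"offset":[0,0.046,-0.03],"spin":-1}]'
python3 -m crank '[{"offset":[0,0.005,0],"spin":0},{"offset":[0,0.010,0],"spin":0},{"offset":[0,0.015,0],"spin":0},{"offset":[0,0.02,0],"spin":0},{"offset":[0,0.025,0],"spin":0},{"offset":[0,0.03,0],"spin":0},{"offset":[0,0.035,0],"spin":0},{"offset":[0,0.040,0],"spin":0}]'
```

```text
clock: 11.08
eef_pos: [626.6, -77.7, 17.1]
eef_rot: [3.136, -0.0, 1.586]
wrist_force: [-0.4, -3.2, 2.6]
finger_gap: 94.1
clock: 11.75
eef_pos: [626.3, -38.4, 17.5]
eef_rot: [3.136, 0.001, 1.585]
wrist_force: [-4.8, -8.3, 4.1]
finger_gap: 93.5
```

```bash
python3 -m crank '[{"offset":[0,0.006,0],"spin":0},{"offset":[0,0.012,0],"spin":0},{"offset":[0,0.018,0],"spin":0},{"offset":[0,0.024,0],"spin":0},{"offset":[0,0.03,0],"spin":0},{"offset":[0,0.036,0],"spin":0},{"offset":[0,0.042,0],"spin":0},{"offset":[0,0.048,0],"spin":0}]'
python3 -m crank '[{"offset":[0,0.002,0],"spin":0},{"offset":[0,0.004,0],"spin":0},{"offset":[0,0.006,0],"spin":0},{"offset":[0,0.008,0],"spin":0},{"offset":[0,0.009,0],"spin":0},{"offset":[0,0.010,0],"spin":0},{"offset":[0,0.011,0],"spin":0},{"offset":[0,0.012,0],"spin":0}]'
```

```text
clock: 12.42
eef_pos: [625.8, 9.4, 17.5]
eef_rot: [3.138, 0.002, 1.585]
wrist_force: [-5.1, -8.3, 2.8]
finger_gap: 94.1
clock: 13.08
eef_pos: [625.6, 21.1, 17.5]
eef_rot: [3.138, 0.003, 1.585]
wrist_force: [-3.3, -6.3, 0.8]
finger_gap: 93.9
```

```bash
python3 -m crank '[{"offset":[0,0.0005,0],"spin":0},{"offset":[0,0.001,0],"spin":0},{"offset":[0,0.0015,0],"spin":0},{"offset":[0,0.002,0],"spin":0},{"offset":[0,0.0025,0],"spin":0},{"offset":[0,0.003,0],"spin":0},{"offset":[0,0.0035,0],"spin":0},{"offset":[0,0.004,0],"spin":0}]'
```

```text
clock: 13.75
eef_pos: [625.6, 23.0, 17.6]
eef_rot: [3.138, 0.005, 1.585]
wrist_force: [-3.2, -20.4, 1.3]
finger_gap: 93.8
```

```bash
python3 -m crank '[{"offset":[0,-0.01,0],"spin":0},{"offset":[0,-0.03,0],"spin":0},{"offset":[0,-0.03,0.03],"spin":0},{"offset":[0,-0.03,0.07],"spin":0},{"offset":[0,-0.04,0.1],"spin":-7},{"offset":[-0.03,-0.07,0.1],"spin":-14},{"offset":[-0.06,-0.1,0.1],"spin":-21},{"offset":[-0.09,-0.1,0.1],"spin":-28}]'
python3 -m crank '[{"offset":[-0.04,-0.03,0],"spin":-7},{"offset":[-0.08,-0.06,0],"spin":-14},{"offset":[-0.12,-0.09,0],"spin":-21},{"offset":[-0.13,-0.1,0],"spin":-28},{"offset":[-0.13,-0.1,0],"spin":-35},{"offset":[-0.13,-0.1,0],"spin":-42},{"offset":[-0.13,-0.1,0],"spin":-49},{"offset":[-0.13,-0.1,0],"spin":-56}]'
python3 - <<'E'
from h import *
S=np.load('S.npy')
mb=masks('balance',(630,109,46));B,*r=fit(mb,'balance',[631,109,0.012]);print(B,r);rel(S,B)
p=manip.camera('top');im=cv2.resize(p['pixels'][:,:,::-1],None,fx=5,fy=5,interpolation=cv2.INTER_CUBIC)
cv2.imwrite('pics/h1.png',im[800:1300,950:1550])
p=manip.camera('side');im=cv2.resize(p['pixels'][:,:,::-1],None,fx=5,fy=5,interpolation=cv2.INTER_CUBIC)
cv2.imwrite('pics/h2.png',im[930:1480,820:1420])
for t in('tare_top',):print([(round(d['conf'],2),np.round(d['location'],1)) for d in manip.search_frame(p,t)])
E
```

```text
clock: 14.42
eef_pos: [534.7, -79.9, 117.9]
eef_rot: [3.137, 0.005, 1.088]
wrist_force: [1.2, -0.1, -0.0]
finger_gap: 93.8
clock: 15.08
eef_pos: [404.9, -180.0, 118.2]
eef_rot: [3.137, 0.004, 0.104]
wrist_force: [0.7, -0.1, 0.1]
finger_gap: 93.9
[6.30136807e+02 1.07294855e+02 8.78695317e-03] [np.float64(362.0625), [np.float32(2745.0), np.float32(3022.0)]]
bl world [709.5 183. ] in stop [-1.3 -1. ]
br world [710.8  33. ] in stop [  -1.8 -151. ]
fl world [549.5 181.6] in stop [-161.3   -0.6]
fr world [550.8  31.6] in stop [-161.8 -150.6]
[(0.4, array([578. ,  58.1,  43.2]))]
```

View pics/h1.png

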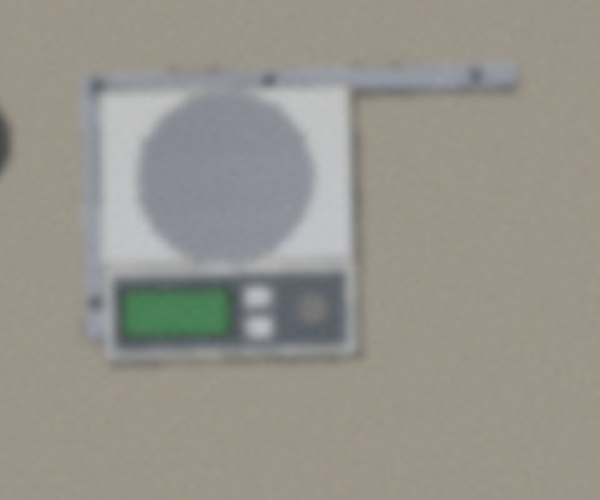

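View pics/h2.png

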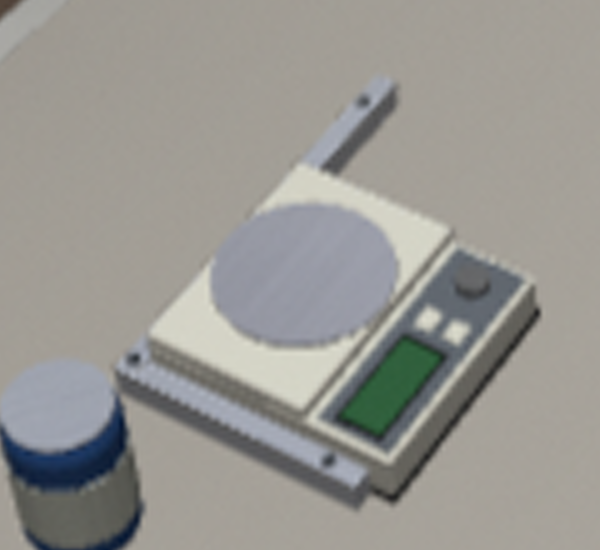

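In both views the left and back gaps look closed (top crop: left edge at x≈103, back edge at y≈88). The tare key is at top crop (312,308) and side crop (472,279). The fit says about 1–2 mm short, so I'll seat it with one confirming push from the front.

```bash
python3 -m crank '[{"offset":[0.1,0.287,0],"spin":-5.2},{"offset":[0.1,0.287,0],"spin":-5.2},{"offset":[0.1,0.287,0],"spin":-5.2},{"offset":[0.1,0.287,0],"spin":-5.2},{"offset":[0.1,0.287,0],"spin":-5.2},{"offset":[0.1,0.287,0],"spin":-5.2},{"offset":[0.1,0.287,0],"spin":-5.2},{"offset":[0.1,0.287,0],"spin":-5.2}]'
python3 -m crank '[{"offset":[0,0,-0.03],"spin":0},{"offset":[0,0,-0.06],"spin":0},{"offset":[0,0,-0.09],"spin":0},{"offset":[0,0,-0.1],"spin":0},{"offset":[0,0,-0.1],"spin":0},{"offset":[0.01,0,-0.1],"spin":0},{"offset":[0.02,0,-0.1],"spin":0},{"offset":[0.025,0,-0.1],"spin":0}]'
```

```text
clock: 16.1
eef_pos: [505.7, 111.7, 117.9]
eef_rot: [3.138, 0.004, 0.028]
wrist_force: [0.0, -0.5, -0.3]
finger_gap: 94.1
clock: 16.77
eef_pos: [532.5, 111.6, 20.0]
eef_rot: [3.138, 0.001, 0.028]
wrist_force: [-0.3, -0.0, -0.0]
finger_gap: 93.7
```

```bash
python3 -m crank '[{"offset":[0.003,0,-0.004],"spin":-0.8},{"offset":[0.006,0,-0.004],"spin":-0.8},{"offset":[0.0075,0,-0.004],"spin":-0.8},{"offset":[0.008,0,-0.004],"spin":-0.8},{"offset":[0.009,0,-0.004],"spin":-0.8},{"offset":[0.0095,0,-0.004],"spin":-0.8},{"offset":[0.01,0,-0.004],"spin":-0.8},{"offset":[0.0105,0,-0.004],"spin":-0.8}]'
python3 -m crank '[{"offset":[0.0005,0,0],"spin":0},{"offset":[0.001,0,0],"spin":0},{"offset":[0.0015,0,0],"spin":0},{"offset":[0.002,0,0],"spin":0},{"offset":[0.002,0,0],"spin":0},{"offset":[0.002,0,0],"spin":0},{"offset":[0.002,0,0],"spin":0},{"offset":[0.002,0,0],"spin":0}]'
```

```text
clock: 17.43
eef_pos: [541.7, 111.6, 15.9]
eef_rot: [3.138, 0.004, 0.014]
wrist_force: [-14.8, -1.9, 11.2]
finger_gap: 94.3
clock: 18.1
eef_pos: [541.6, 111.6, 15.9]
eef_rot: [3.137, 0.009, 0.015]
wrist_force: [-17.3, -1.2, 12.9]
finger_gap: 94.3
```

The balance resists 17 N without moving, so it is seated. Next I'll retreat, shut the fingers and go above the key at about (578,57).

```bash
python3 -m crank '[{"offset":[-0.01,0,0],"spin":0},{"offset":[-0.025,0,0],"spin":0},{"offset":[-0.025,0,0.03],"spin":0},{"offset":[-0.025,0,0.06],"spin":0},{"offset":[-0.025,0,0.084],"spin":0},{"offset":[-0.02,-0.03,0.084],"spin":0},{"offset":[-0.01,-0.054,0.084],"spin":0},{"offset":[-0.01,-0.054,0.084],"spin":0}]'
python3 -m crank '[{"offset":[0,0,0],"spin":0},{"offset":[0,0,0],"spin":0},{"offset":[0.01,0,0],"spin":0},{"offset":[0.03,0,0],"spin":0},{"offset":[0.046,0,0],"spin":0},{"offset":[0.046,0,0],"spin":0},{"offset":[0.046,0,-0.02],"spin":0},{"offset":[0.046,0,-0.04],"spin":0}]' 0 20
python3 - <<'E'
from h import *
S=np.load('S.npy');print(manip.read_state()['eef_pos'],manip.read_state()['finger_gap'])
p=manip.camera('side');im=cv2.resize(p['pixels'][:,:,::-1],None,fx=5,fy=5,interpolation=cv2.INTER_CUBIC)
cv2.imwrite('pics/k1.png',im[930:1480,820:1420])
E
```

```text
clock: 18.77
eef_pos: [532.9, 54.7, 100.5]
eef_rot: [3.137, 0.007, 0.012]
wrist_force: [0.0, -0.3, -0.3]
finger_gap: 93.8
clock: 19.43
eef_pos: [578.8, 55.6, 60.5]
eef_rot: [3.137, 0.006, 0.013]
wrist_force: [0.9, -0.3, -0.2]
finger_gap: 44.1
[578.84184942  55.60147951  60.48409   ] 44.14902858513267
```

View pics/k1.png

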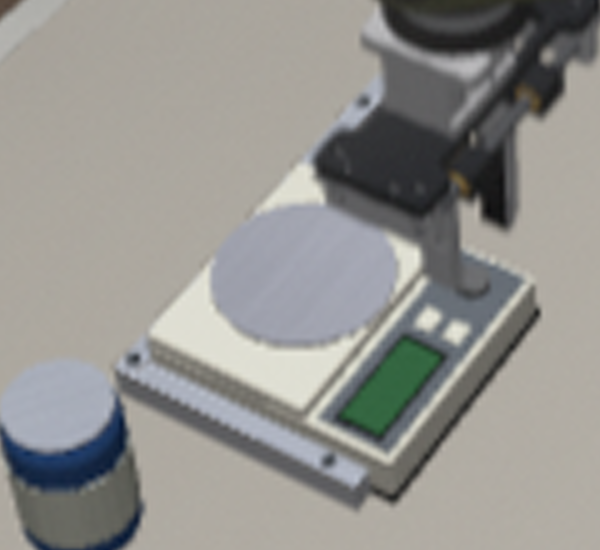

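The fingers are still closing above the key, which shows at (475,288). I'll wait for them and then descend.

```bash
python3 -m crank '[{"offset":[-0.001,0.0015,0],"spin":0},{"offset":[-0.001,0.0015,0],"spin":0},{"offset":[-0.001,0.0015,0],"spin":0},{"offset":[-0.001,0.0015,0],"spin":0},{"offset":[-0.001,0.0015,0],"spin":0},{"offset":[-0.001,0.0015,0],"spin":0},{"offset":[-0.001,0.0015,-0.005],"spin":0},{"offset":[-0.001,0.0015,-0.011],"spin":0}]'
python3 - <<'E'
from h import *
p=manip.camera('side');im=cv2.resize(p['pixels'][:,:,::-1],None,fx=7,fy=7,interpolation=cv2.INTER_CUBIC)
cv2.imwrite('pics/k2.png',im[1400:1850,1500:2050])
E
```

```text
clock: 20.15
eef_pos: [575.7, 56.9, 44.9]
eef_rot: [3.137, 0.011, 0.013]
wrist_force: [0.9, -0.2, -1.0]
finger_gap: 0.4
```

View pics/k2.png

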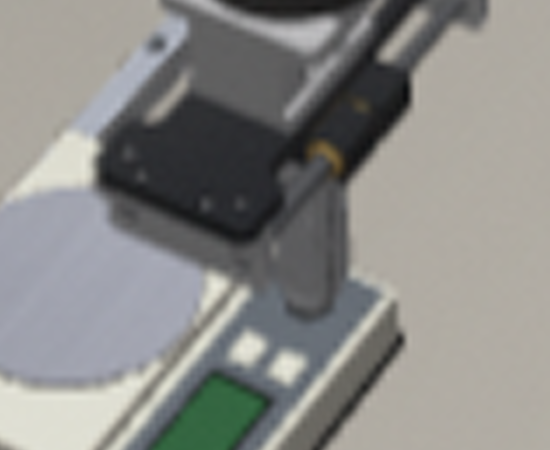

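The shut fingertips stand right over the key (crop 310,310). Now I'll press gently.

```bash
python3 -m crank '[{"offset":[0.001,0,-0.0005],"spin":0},{"offset":[0.001,0,-0.001],"spin":0},{"offset":[0.001,0,-0.0015],"spin":0},{"offset":[0.001,0,-0.002],"spin":0},{"offset":[0.001,0,-0.002],"spin":0},{"offset":[0.001,0,-0.002],"spin":0},{"offset":[0.001,0,-0.002],"spin":0},{"offset":[0.001,0,-0.002],"spin":0}]'
```

```text
clock: 20.87
eef_pos: [576.1, 56.9, 41.5]
eef_rot: [3.137, 0.013, 0.013]
wrist_force: [-3.6, 0.1, 4.0]
finger_gap: 0.2
```

```bash
python3 -m crank '[{"offset":[0,0,-0.0005],"spin":0},{"offset":[0,0,-0.001],"spin":0},{"offset":[0,0,-0.0015],"spin":0},{"offset":[0,0,-0.002],"spin":0},{"offset":[0,0,-0.002],"spin":0},{"offset":[0,0,-0.002],"spin":0},{"offset":[0,0,-0.002],"spin":0},{"offset":[0,0,-0.002],"spin":0}]'
```

```text
clock: 21.53
eef_pos: [576.2, 56.9, 40.1]
eef_rot: [3.137, 0.013, 0.013]
wrist_force: [-5.8, 0.2, 11.9]
finger_gap: 0.5
```

It has bottomed out (12 N at z = 40.1, full travel). Now I'll lift off, clear the scene and check.

```bash
python3 -m crank '[{"offset":[0,0,0.002],"spin":0},{"offset":[0,0,0.006],"spin":0},{"offset":[0,0,0.02],"spin":0},{"offset":[0,0,0.05],"spin":0},{"offset":[-0.02,-0.03,0.07],"spin":0},{"offset":[-0.05,-0.06,0.08],"spin":0},{"offset":[-0.08,-0.09,0.08],"spin":0},{"offset":[-0.11,-0.12,0.08],"spin":0}]'
python3 -m crank '[{"offset":[-0.03,-0.03,0],"spin":0},{"offset":[-0.06,-0.06,0],"spin":0},{"offset":[-0.06,-0.1,0],"spin":0},{"offset":[-0.06,-0.13,0],"spin":0},{"offset":[-0.06,-0.13,0],"spin":0},{"offset":[-0.06,-0.13,0],"spin":0},{"offset":[-0.06,-0.13,0],"spin":0},{"offset":[-0.06,-0.13,0],"spin":0}]'
python3 - <<'E'
from h import *
S=np.load('S.npy')
mb=masks('balance',(630,109,46));B,*r=fit(mb,'balance',[631,109,0.012]);print(B,r);rel(S,B)
p=manip.camera('top');im=cv2.resize(p['pixels'][:,:,::-1],None,fx=5,fy=5,interpolation=cv2.INTER_CUBIC)
q=manip.camera('side');im2=cv2.resize(q['pixels'][:,:,::-1],None,fx=5,fy=5,interpolation=cv2.INTER_CUBIC)
cv2.imwrite('pics/f.png',np.hstack([im[800:1300,1000:1390],im2[930:1430,900:1300]]))
for t in('mortar','jar','canister','spatula'):
    print(t,[(round(d['conf'],2),np.round(d['location']).tolist()) for d in manip.search_frame(p,t)[:1]+manip.search_frame(q,t)[:1]])
E
```

```text
clock: 22.2
eef_pos: [467.5, -61.6, 120.7]
eef_rot: [3.136, 0.011, 0.014]
wrist_force: [0.7, -0.9, -0.5]
finger_gap: 0.3
clock: 22.87
eef_pos: [407.7, -190.7, 120.6]
eef_rot: [3.137, 0.011, 0.015]
wrist_force: [0.5, -0.3, 0.5]
finger_gap: 0.3
[6.29930017e+02 1.06854503e+02 1.70658981e-02] [np.float64(440.3125), [np.float32(2927.0), np.float32(2936.0)]]
bl world [708.6 183.2] in stop [-2.2 -0.8]
br world [711.2  33.2] in stop [  -1.4 -150.8]
fl world [548.7 180.5] in stop [-162.2   -1.7]
fr world [551.2  30.5] in stop [-161.4 -151.7]
mortar [(0.58, [536.0, 336.0, 31.0]), (0.69, [655.0, 113.0, 57.0])]
jar [(0.56, [659.0, 420.0, 75.0]), (0.8, [651.0, 441.0, 64.0])]
canister [(0.7, [677.0, 270.0, 104.0]), (0.73, [670.0, 285.0, 85.0])]
spatula [(0.68, [533.0, 339.0, 29.0]), (0.71, [700.0, -396.0, -2.0])]
```

View pics/f.png

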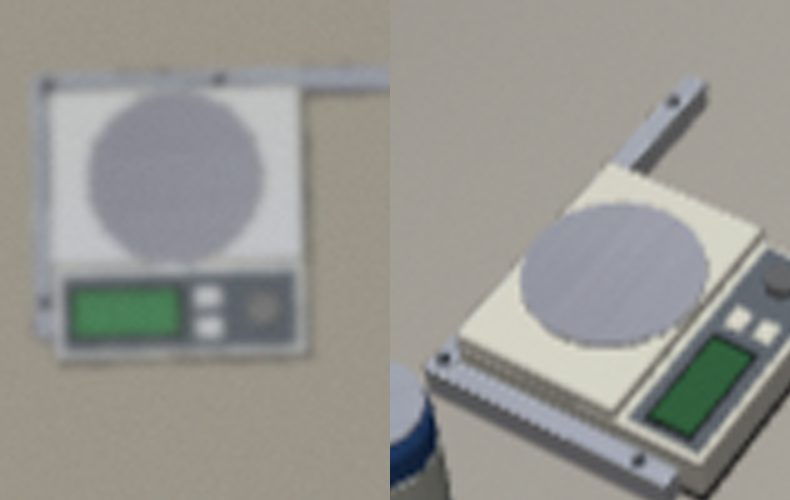

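Both views show the balance flush in the corner and the key back up. It hasn't shifted, and the robot is clear of everything.

```bash
python3 -c "
from cell import manip
print(manip.sign_off())"
```

```text
the job is handed in; nothing more can be done
None
```

The balance is in the corner stop, the tare key has been pressed once and released, and I handed the job in at about 23 s of the 64 s allowed. The hand-in gives no verdict.

- **Pushing home:** I slid the large balance with two open fingertips, +x to the long bar and then +y to the short bar. Each push ended on a firm stop (about 24 N and 20 N). A second +x push met 17 N and nothing moved.
- **Tare key:** I pressed it with the shut fingertips down to z = 40 mm at 12 N, which is full travel. After lifting off, the last picture shows the key back up.
- **Final position:** the last image fit puts the back corners 1.4 to 2.2 mm and the left corners 0.8 to 1.7 mm short of the bars. That is inside the 4 mm tolerance and about the calibration error.
- **Bystanders:** the mortar, jar and canister were seen where they began, to within 3 mm in the top view. Two detections in that check were wrong: "mortar" in the side view landed on the pan, and "spatula" in the top view landed on the mortar. The spatula's side-view reading was about 23 mm from its first one, which is more than the network's stated error. I did not look at it again, but the robot never went near it.

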